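# Slack off the ratchet clamp on the welding bench

### The job

Slack off the ratchet clamp that holds the welded flange. Throw the pawl's release lever fully over, wind the crank on just enough for the pawl to spring clear of the ratchet wheel, then ease the crank slowly back, never letting it run, until its arm is pressed gently home against the rubber stop post, and let go. Do not force the lever or ram the stop, and leave the other things on the bench where they are.

Things in the scene. Friction and masses are not known exactly. Their poses are not given: they have to be found in the camera images.
- drum_axis (a point): On the upright axis of the clamp's drum, 80 mm above the bench. Axes of the fixed teal frame: z up, x towards the clamped flange ring, y towards the release lever. The drum carries a steel ratchet wheel (10 hooked teeth, 52 mm radius, top 64 mm high) and over it a flat crank arm (16 mm wide, top 88 mm high). Frame plate 12 mm high; ring top 36 mm high, 165 to 315 mm out along x.
- drum (a joint): Turn of drum and crank, rad; grows as it is wound on (anticlockwise from above). Held by the pawl at about 1.98; at 0 the arm points 108 degrees clockwise of the frame's x. A spring load turns it back: about 8 N at the handle when wound, fading to nothing near -0.1. It rubs (1.5 N at the handle): below about 0.3 it must be pushed. Let go with pawl off, it spins back; 1.5 rad/s is too fast, 2.3 wound too far.
- crank_handle (a point): Centre of the crank's black upright handle: a smooth round sleeve, 23 mm diameter, 56 mm long, 95 to 151 mm above the bench, that spins freely on its pin. It is 85 mm from the drum axis, at the outer end of the crank arm; nothing stands near it at its height.
- lever (a joint): Swing of the release lever, rad: 0 to 0.08 at the start (pawl sprung in), 0.9 fully over at its end stop (pawl sprung out). Grows clockwise from above: its post moves towards the frame's +x. Stiff: stays where it is left; takes about 4 to 6 N at the post, 35 N is too much.
- lever_post (a point): On the axis of the lever's upright round steel post, 80 mm above the bench; 14 mm diameter, top 101 mm high, free above the lever's flat arm (top 51 mm high). It swings about an upright pivot 74 mm from the drum axis along the frame's +y, 65 mm from the post: at lever 0 the post is 28 mm to -x and 58 mm to +y of the pivot, at 0.9 28 mm to +x and 58 mm to +y.
- pawl_nose (a point): Top of the pawl's nose, 73 mm above the bench, at the end of the 60 mm steel pawl that turns on the lever's pivot. About 45 mm from the drum axis (seen from above) when hooked in the wheel, 71 mm when clear. Under load the tooth's hook keeps the pawl in even with the lever over; it springs clear once the drum is wound on about 0.05 to 0.1 rad.
- crank_face (a point): Point on the side of the crank arm that meets the stop, 62 mm from the drum axis and 82 mm above the bench.
- stop_face (a point): Where the arm would meet the stop's round rubber post (13 mm diameter, top 90 mm high) if the post stood foremost in its slot: 62 mm from the drum axis, 82 mm above the bench, somewhere between -0.1 and +0.25 rad of drum turn. The post may be set back, so the arm comes home 0 to 12 mm beyond this point, and meets it hard: 30 N is too much. Axes: x away from the drum axis, y towards the arriving arm.
- spanner: Loose steel spanner, 180 mm long, lying on the bench beside the clamp. Origin at its underside. Not to be moved.
- paste_tin: Loose closed tin of welding paste, 70 mm diameter, 85 mm tall, standing beside the clamp. Origin at the centre of its underside. Not to be moved.
- magnet_square: Loose welding magnet, a grey block 75 x 75 x 18 mm lying beside the clamp. Origin at the centre of its underside. Not to be moved.

How it is judged:
By the outcome, as a careful person would: the job done as asked, in the order asked, and still so for the second after the job is handed in, with the robot touching nothing.
It also fails if it takes over 72 s, if anything falls off the work surface, if the arm or the gripper's body presses on something with over 40 N, if the wrist force passes 120 N, or if a joint passes its speed limit or range.

### The arm

A 6-joint arm with a two-finger parallel gripper is mounted at the origin on the work surface. World frame = base frame: x ahead of the robot, y to its left, z up, the work surface at z = 0. Lengths are in m, angles in rad, forces in N, time in s.
With the tool pointing down it reaches from about 0.35 to 0.775 m from the base axis. Payload 5.5 kg.
Tool frame: the origin (TCP) lies between the finger pads; the fingertips stand 8 mm ahead of it and the grasp point (between the pads) lies 11 mm behind it; z points along the fingers, y is the line along which they close (so a half turn about z gives the same grasp; the last joint's range is limited). The gripper opens to 85 mm and grips with 20 to 120 N. Pads are 22 mm wide; open, the fingers measure 114 mm over their backs; the gripper's body (76 mm by 85 mm) begins 54 mm behind the grasp point. The pads swing forward as they close: fully open they stand 13 mm farther back than shut.
Start: joints at [-1.346, 0.313, 0.046, 1.304, 0, 1.431], TCP at [0.205, -0.537, 0.239] pointing down, gripper open.
Joint ranges: [-2.76, 2.76], [-0.86, 1.69], [-1.03, 1.26], [-2.2, 2.34], [-1.47, 1.5], [-3.14, 3.14]. Speed limits (rad/s): [2.57, 2.57, 3.14, 3.14, 3.14, 3.14].

### API

Orientations are given as a unit quaternion [w, x, y, z].
In Python, from workcell import status, vision, job gives the robot as it stands. The module is installed in compiled form; this text tells all that it offers.
- The arm moves only by the tool apply_moves, never from a script. Its argument "moves" is one flat list of numbers, 6 for each row, row after row: the shift along the world's x, y, z in units of 25 mm (1.0 is 25 mm), then the turn, a rotation vector about the world's x, y, z in rad. In form: [x, y, z, rx, ry, rz, x, y, z, rx, ry, rz, ...]. A call has 1 to 20 rows; each row is the pose to reach, as a shift and turn from the pose commanded when the call began; what a row does not reach only later rows make up. A row lasts 1/12 s, in which the tool goes at most 41.7 mm and 7.16 degrees, less where a joint would pass 70% of its speed; a pose out of reach is approached as far as the arm can. A call with a gripper value outside its range is refused whole. "claw" is the opening in per cent of the stroke, from 0 (shut) to 100 (fully open), set as the call begins (left out, the last holds). The fingers move at their own pace and stop on an object; "newtons" is the grip in N (left out, the last holds). Time passes only in rows, so rows that repeat a pose let the fingers close. It gives the time, the measured TCP pose, the force, the opening and the grip force at its end, in the units of the state.
- status.get_state(): the state, without advancing time (a new reading comes with each control period).
- vision.read_camera(name): name is "scene" or "top" or "wrist"; returns a dict with "image" (420x560x3 uint8, blue, green, red), "camera_matrix" (3x3 intrinsics, pixels), "camera_from_world" (4x4, takes a point from world to camera coordinates). Camera axes: x right, y down, z forward; pixel columns grow to the right and rows downward; lengths in m; the calibration is good to about 2 mm. A picture is of the moment at which its call begins. There is no depth.
- job.hand_in(): hands the job in; it is judged then, once.
The state is a dict: "clock": time; "joint_pos": joint angles; "qvel": joint speeds; "tau": joint torques, N m; "tcp_pos": TCP position; "orientation": TCP orientation; "wrist_force": force on the tool from outside, world axes, zero at the start; "ft_torque": the same for the moment, N m; "finger_gap": finger opening in m; "grip_force": force on a finger pad.
Only numpy, scipy, OpenCV 4.12 (cv2) and the standard library are available. Lean on these libraries where they do the work, as an engineer would, in place of code of your own. Each camera call takes 0.05 s, during which the arm holds its last target. There are 200 camera calls.

## Working session

There is one attempt and no reset: what is moved stays moved. The work goes in short steps, Python scripts to look and compute and a tool call to move; the robot and the scene stay as the last step left them, time stands still between calls to the robot, and variables do not carry over. Pictures are saved under pics/ and viewed, at most 10 in all, crops included, and the job is handed in when it is done.

Besides the shell and the picture viewer there is one more tool, called after "Request:" as name(argument=value, ...) on one line, values as JSON. apply_moves: Moves the arm, as the interface text tells. Its arguments: {"type":"object","properties":{"moves":{"type":"array","items":{"type":"number"}},"claw":{"type":"number"},"newtons":{"type":"number"}},"required":["moves"]}

```bash
mkdir -p pics
cat > h.py <<'E'
import numpy as np, cv2
from workcell import status, vision, job
def shot(n,name):
    r=vision.read_camera(n); cv2.imwrite(f'pics/{name}.png',r['image']); np.savez(f'pics/{name}.npz',K=r['camera_matrix'],T=r['camera_from_world']); return r
def ray(name,u,v,z):
    d=np.load(f'pics/{name}.npz');K,T=d['K'],d['T'];R=T[:3,:3];c=-R.T@T[:3,3]
    w=R.T@np.linalg.inv(K)@np.array([u,v,1.]);return c+w*(z-c[2])/w[2]
def proj(name,p):
    d=np.load(f'pics/{name}.npz');q=d['T'][:3,:3]@np.array(p)+d['T'][:3,3];q=d['K']@q;return q[:2]/q[2]
E
python3 - <<'E'
from h import *
for n in ('top','scene'):
    shot(n,n+'0')
a=np.vstack([cv2.imread('pics/top0.png'),cv2.imread('pics/scene0.png')])
for n in ('top','scene'):
    d=np.load(f'pics/{n}0.npz');T=d['T'];print(d['K'],-T[:3,:3].T@T[:3,3],T[2,:3])
print(status.get_state())
E
```

```text
[[544.52807185   0.         280.55805718]
 [  0.         544.52807185 207.89561285]
 [  0.           0.           1.        ]] [0.48179657 0.05190498 1.3975263 ] [ 0.07880101 -0.00999379 -0.99684027]
[[446.85515937   0.         274.4428943 ]
 [  0.         446.85515937 207.35217941]
 [  0.           0.           1.        ]] [0.8589837  0.42772461 0.8796367 ] [-0.26593292 -0.42097278 -0.86721485]
{'clock': 0.1, 'joint_pos': array([-1.34557403e+00,  3.13947588e-01,  4.51009243e-02,  1.30361313e+00,
       -3.93974210e-05,  1.43121340e+00]), 'qvel': array([ 1.90430152e-03, -1.12591586e-04,  3.43530142e-03,  8.69154915e-05,
       -1.62063114e-03,  1.35406106e-03]), 'tau': array([ 2.00072274e-03, -4.81724417e+01,  2.99244189e+01,  1.27627992e-02,
       -1.92684238e-04, -6.45176755e-06]), 'tcp_pos': array([ 0.20503014, -0.53672702,  0.23848877]), 'orientation': array([-8.30129746e-04,  9.83410372e-01,  1.81392800e-01, -5.52844107e-05]), 'wrist_force': array([ 0.55074952,  0.496777  , -0.50646267]), 'ft_torque': array([0.00615532, 0.0136014 , 0.03646635]), 'grip_force': 0.0, 'finger_gap': 0.08566367879951885}
```

View pics/top0.png

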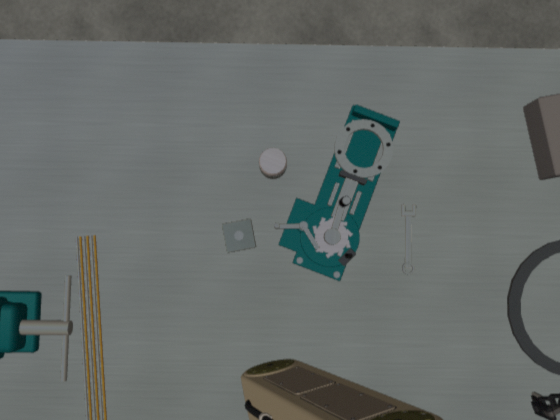

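View pics/scene0.png

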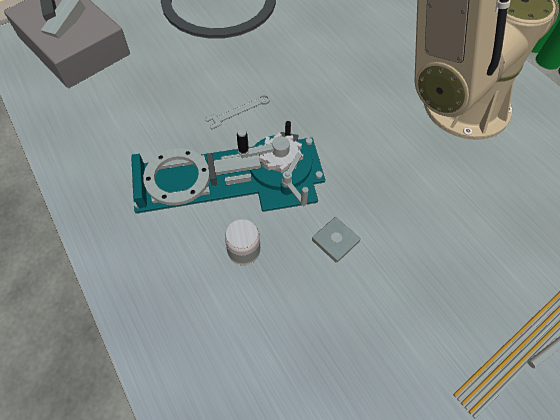

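Top view: drum hub at about (331,237), handle (345,201), lever post (278,227), stop post (348,256), ring (363,148), tin (272,163), magnet (239,235) and spanner (408,240). Next I'll enlarge the clamp in both views.

Run:
```python
from h import *
a=cv2.imread('pics/top0.png')[165:290,265:375];b=cv2.imread('pics/scene0.png')[110:220,200:330]
a=cv2.resize(a,(440,500),interpolation=cv2.INTER_CUBIC)[:, :400];b=cv2.resize(b,None,fx=3,fy=3,interpolation=cv2.INTER_CUBIC)
o=np.zeros((500,800,3),np.uint8);o[:,:400]=a;o[:330,400:790]=b;cv2.imwrite('pics/c.png',np.clip(o*1.6,0,255).astype(np.uint8))
# rough
D=ray('top0',331,237,.09);P=ray('top0',278,226,.101);H=ray('top0',345,201,.151);R=ray('top0',363,148,.036);S=ray('top0',348,256,.09)
for n,x in zip('DPHRS',(D,P,H,R,S)):print(n,x,np.linalg.norm((x-D)[:2]),np.degrees(np.arctan2(*(x-D)[1::-1])))
```

```text
D [ 0.51683558 -0.08328288  0.09      ] 0.0 0.0
P [0.54094089 0.04440475 0.101     ] 0.1299430503407693 79.30932164401167
H [ 0.59842714 -0.10869733  0.151     ] 0.0854580393992516 -17.300968011974046
R [ 0.74475307 -0.16859524  0.036     ] 0.24336101084628578 -20.52150100880487
S [ 0.47194486 -0.12433977  0.09      ] 0.06083456848507183 -137.55407567251402
```

View pics/c.png

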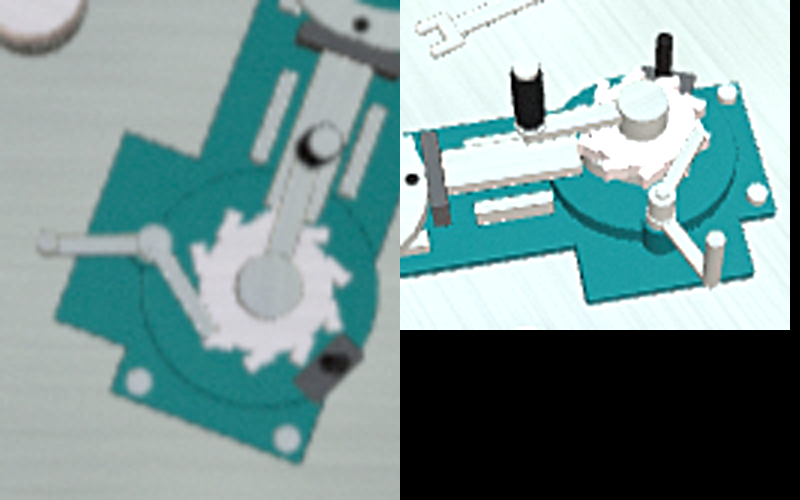

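Enlarged views confirm the layout: lever post top at top px (276.8,225.5) / scene (304.7,189.3), handle top (346.2,200.5) / (242,133.3), hub (332.5,236.8) / (281,143.3), stop post (348.8,255) / (288,123).

```bash
cat >> h.py <<'E'
def tri(n1,p1,n2,p2):
    Ps=[]
    for n in (n1,n2):
        d=np.load(f'pics/{n}.npz');Ps.append(d['K']@d['T'][:3])
    x=cv2.triangulatePoints(Ps[0],Ps[1],np.array(p1,float).reshape(2,1),np.array(p2,float).reshape(2,1));return (x[:3]/x[3]).ravel()
E
python3 - <<'E'
from h import *
L=dict(post=((276.8,225.5),(304.7,189.3),.101),handle=((346.2,200.5),(242,133.3),.155),hub=((332.5,236.8),(281,143.3),.1),stop=((348.8,255),(288,122.5),.09))
for k,(a,b,z) in L.items(): print(k,tri('top0',a,'scene0',b),ray('top0',*a,z),ray('scene0',*b,z))
# ring holes / frame yaw from ring ellipse
for n in ('top0',):
  m=cv2.imread('pics/top0.png');h=cv2.cvtColor(m,cv2.COLOR_BGR2HSV)
  t=cv2.inRange(h,(80,120,40),(100,255,255));t[:,:200]=0
  pts=np.argwhere(t)[:,::-1];w=np.array([ray('top0',u,v,.012)[:2] for u,v in pts])
  c,s=cv2.findContours(t,cv2.RETR_EXTERNAL,cv2.CHAIN_APPROX_NONE)[0],0
  c=max(c,key=cv2.contourArea);ap=cv2.approxPolyDP(c,3,True)[:,0]
  for p in ap: print(p,ray('top0',*p,.012)[:2].round(4))
E
```

```text
post [0.54301858 0.0464528  0.10033268] [0.5420917  0.04728008 0.101     ] [0.54457914 0.04552238 0.101     ]
handle [ 0.59998556 -0.11173058  0.15090263] [ 0.59924571 -0.1109339   0.155     ] [ 0.60192156 -0.10913313  0.155     ]
hub [ 0.51788161 -0.08733791  0.08978343] [ 0.51709392 -0.08582385  0.1       ] [ 0.52300073 -0.0813529   0.1       ]
stop [ 0.47496492 -0.12607357  0.09493003] [ 0.4743578  -0.12624943  0.09      ] [ 0.47337022 -0.13034908  0.09      ]
[334 155] [ 0.73   -0.0977]
[316 203] [ 0.6052 -0.0524]
[296 199] [ 0.6147 -0.0011]
[288 220] [0.5607 0.0186]
[305 220] [ 0.5613 -0.0247]
[313 235] [ 0.5234 -0.0455]
[311 226] [ 0.5462 -0.0402]
[317 226] [ 0.5464 -0.0555]
[321 216] [ 0.5721 -0.0655]
[330 217] [ 0.5699 -0.0885]
[344 178] [ 0.6707 -0.1238]
[338 175] [ 0.6782 -0.1083]
[341 169] [ 0.6939 -0.1159]
[333 166] [ 0.7013 -0.0953]
```

Request:
apply_moves(moves=[13.5,23.3,0,0,0,1.31,13.5,23.3,0,0,0,1.31,13.5,23.3,0,0,0,1.31,13.5,23.3,0,0,0,1.31,13.5,23.3,0,0,0,1.31,13.5,23.3,0,0,0,1.31,13.5,23.3,0,0,0,1.31,13.5,23.3,0,0,0,1.31,13.5,23.3,0,0,0,1.31,13.5,23.3,0,0,0,1.31,13.5,23.3,0,0,0,1.31,13.5,23.3,0,0,0,1.31,13.5,23.3,0,0,0,1.31,13.5,23.3,0,0,0,1.31,13.5,23.3,0,0,0,1.31,13.5,23.3,0,0,0,1.31,13.5,23.3,0,0,0,1.31,13.5,23.3,0,0,0,1.31,13.5,23.3,0,0,0,1.31,13.5,23.3,0,0,0,1.31], claw=40, newtons=20)

```text
clock: 1.77
tcp_pos: [0.5419, 0.0443, 0.239]
orientation: [-0.0, 0.67, 0.743, -0.001]
wrist_force: [-1.0, -0.0, -0.2]
finger_gap: 0.0341
grip_force: 0.0
```

Run:
```python
from h import *
shot('wrist','w1')
s=status.get_state();print(s['clock'],s['tcp_pos'],s['orientation'],s['joint_pos'],s['finger_gap'])
print(proj('w1',[.543,.0465,.101]),proj('w1',[.6,-.112,.151]))
```

```text
1.8167 [0.54188475 0.04402028 0.23922422] [-1.57345207e-04  6.70057187e-01  7.42309382e-01 -3.50902292e-04] [-6.64333795e-02  2.52791752e-01 -3.59294865e-02  1.28275680e+00
 -3.56136064e-04  1.40213852e+00] 0.03418910951821422
[281.09070821 198.3244781 ] [323.4079927  377.94283888]
```

View pics/w1.png

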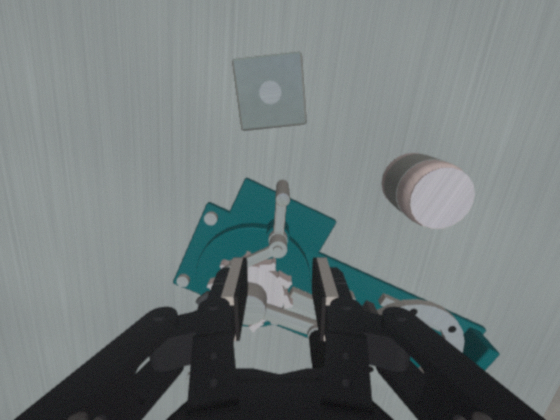

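The wrist view shows the post top at about (283,200), against a predicted (281,198), so the estimate holds and I can descend around it.

Request:
apply_moves(moves=[0,0.08,-1.5,0,0,0,0,0.08,-3,0,0,0,0,0.08,-4,0,0,0,0,0.08,-4.8,0,0,0,0,0.08,-5.6,0,0,0,0,0.08,-6.2,0,0,0,0,0.08,-6.6,0,0,0,0,0.08,-6.6,0,0,0,0,0.08,-6.6,0,0,0])

```text
clock: 2.57
tcp_pos: [0.5423, 0.0464, 0.0745]
orientation: [-0.0, 0.67, 0.742, -0.0]
wrist_force: [0.6, -0.5, -0.1]
finger_gap: 0.0345
grip_force: 0.0
```

Run:
```python
from h import *
s=status.get_state();print(s['clock'],s['tcp_pos'],s['wrist_force'])
p=s['tcp_pos'][:2];piv=np.array([.5433,-.0175]);
# path of the TCP: post centre from lever .06 to .9, cage back finger (behind by lead g)
a=np.arange(0.06,0.96,.06)
for x in a:
    th=np.arctan2(58,-28)-np.radians(20)-x
    r=piv+.0645*np.array([np.cos(th),np.sin(th)])
    print(x.round(2),((r-p)/.025).round(2),(-(x-.06)).round(2))
```

```text
2.5667 [0.54229721 0.04636004 0.07450846] [ 0.64303895 -0.48365466 -0.07425809]
0.06 [-0.06  0.02] -0.0
0.12 [0.09 0.03] -0.06
0.18 [0.24 0.02] -0.12
0.24 [0.4 0. ] -0.18
0.3 [ 0.55 -0.03] -0.24
0.36 [ 0.7  -0.06] -0.3
0.42 [ 0.85 -0.1 ] -0.36
0.48 [ 1.   -0.16] -0.42
0.54 [ 1.14 -0.22] -0.48
0.6 [ 1.28 -0.29] -0.54
0.66 [ 1.41 -0.37] -0.6
0.72 [ 1.54 -0.45] -0.66
0.78 [ 1.66 -0.55] -0.72
0.84 [ 1.78 -0.65] -0.78
0.9 [ 1.89 -0.76] -0.84
```

Request:
apply_moves(moves=[0,0,0,0,0,0,0,0,0,0,0,0,0,0,0,0,0,0,0.1,0.03,0,0,0,-0.06,0.25,0.02,0,0,0,-0.12,0.4,0,0,0,0,-0.18,0.55,-0.03,0,0,0,-0.24,0.7,-0.06,0,0,0,-0.3,0.85,-0.1,0,0,0,-0.36,1.0,-0.16,0,0,0,-0.42,1.14,-0.22,0,0,0,-0.48,1.28,-0.29,0,0,0,-0.54,1.41,-0.37,0,0,0,-0.6,1.54,-0.45,0,0,0,-0.66,1.54,-0.45,0,0,0,-0.66,1.54,-0.45,0,0,0,-0.66], claw=24)

```text
clock: 3.9
tcp_pos: [0.581, 0.0367, 0.0746]
orientation: [-0.0, 0.874, 0.487, 0.0]
wrist_force: [-0.8, 3.5, 0.4]
finger_gap: 0.0205
grip_force: 1.4
```

Run:
```python
from h import *
s=status.get_state();print(s['clock'],s['tcp_pos'],s['wrist_force'],s['finger_gap'])
```

```text
3.9 [0.58098183 0.0367471  0.07461356] [-0.78739866  3.50858845  0.38118756] 0.020483381039515768
```

Request:
apply_moves(moves=[0.06,-0.05,0,0,0,-0.03,0.12,-0.1,0,0,0,-0.06,0.18,-0.15,0,0,0,-0.09,0.24,-0.2,0,0,0,-0.12,0.28,-0.24,0,0,0,-0.14,0.31,-0.27,0,0,0,-0.16,0.34,-0.3,0,0,0,-0.18])

```text
clock: 4.48
tcp_pos: [0.5893, 0.0299, 0.0746]
orientation: [-0.001, 0.914, 0.406, 0.0]
wrist_force: [-1.3, 5.6, 0.7]
finger_gap: 0.0206
grip_force: 2.6
```

Request:
apply_moves(moves=[0.02,-0.02,0,0,0,0,0.04,-0.04,0,0,0,0])

```text
clock: 4.65
tcp_pos: [0.5903, 0.029, 0.0745]
orientation: [-0.001, 0.914, 0.407, 0.0]
wrist_force: [-0.9, 6.5, 1.1]
finger_gap: 0.0204
grip_force: 2.5
```

Request:
apply_moves(moves=[0.02,-0.02,0,0,0,0,0.04,-0.04,0,0,0,0])

```text
clock: 4.82
tcp_pos: [0.5912, 0.028, 0.0745]
orientation: [-0.001, 0.914, 0.407, 0.0]
wrist_force: [-1.7, 5.4, -0.2]
finger_gap: 0.0208
grip_force: 2.5
```

Request:
apply_moves(moves=[0.03,-0.03,0,0,0,-0.02,0.06,-0.06,0,0,0,-0.04])

```text
clock: 4.98
tcp_pos: [0.5927, 0.0265, 0.0745]
orientation: [-0.001, 0.922, 0.388, 0.0]
wrist_force: [-1.9, 6.2, 0.2]
finger_gap: 0.0206
grip_force: 2.6
```

Request:
apply_moves(moves=[0.03,-0.03,0,0,0,0,0.06,-0.06,0,0,0,0])

```text
clock: 5.15
tcp_pos: [0.5943, 0.0251, 0.0745]
orientation: [-0.001, 0.922, 0.388, 0.0]
wrist_force: [-1.4, 6.5, 0.6]
finger_gap: 0.0207
grip_force: 2.6
```

Run:
```python
from h import *
s=status.get_state();print(s['clock'],s['tcp_pos'],s['wrist_force'],s['finger_gap'])
shot('scene','s1');shot('top','t1')
a=cv2.imread('pics/top0.png');t=cv2.imread('pics/t1.png')
b=cv2.imread('pics/s1.png')[90:230,190:340];t=t[150:290,250:400]
cv2.imwrite('pics/c1.png',np.clip(1.6*cv2.resize(np.hstack([t,b]),None,fx=2.6,fy=2.6,interpolation=cv2.INTER_CUBIC),0,255).astype(np.uint8))
```

```text
5.15 [0.59431017 0.02509053 0.07453582] [-1.39696364  6.5365551   0.62815564] 0.020650997139836733
```

View pics/c1.png

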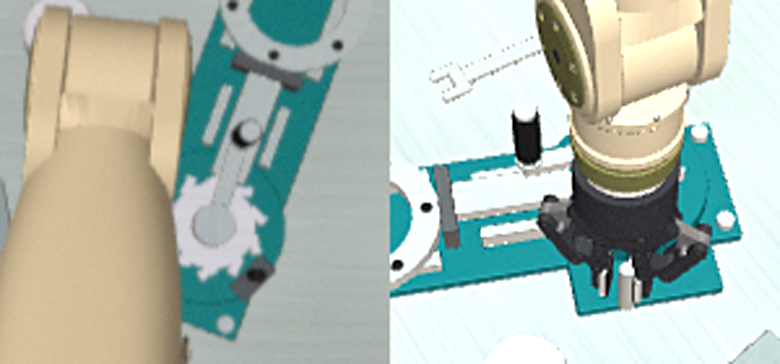

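The gripper holds the post between its fingers; the post top is at about scene px (280,192). The arm hides it in the top view. I'll work out its angle.

Run:
```python
from h import *
piv=np.array([.5433,-.0175])
for p in ((304.7,189.3,'scene0'),(280.4,192,'s1')):
    r=ray(p[2],p[0],p[1],.101)[:2]-np.array([.0015,-.001]); d=r-piv
    print(r,np.linalg.norm(d),np.arctan2(58,-28)-np.radians(20)-np.arctan2(d[1],d[0]))
```

```text
[0.54307914 0.04652238] 0.06402276586523636 0.09724407899424081
[0.58931099 0.0261431 ] 0.0634171184009721 0.9124972190474145
```

Request:
apply_moves(moves=[0.03,-0.03,0,0,0,0,0.06,-0.06,0,0,0,0])

```text
clock: 5.42
tcp_pos: [0.5958, 0.0237, 0.0745]
orientation: [-0.001, 0.922, 0.388, 0.0]
wrist_force: [-0.3, 5.8, 0.7]
finger_gap: 0.0206
grip_force: 2.6
```

Request:
apply_moves(moves=[0.03,-0.03,0,0,0,0,0.05,-0.05,0,0,0,0])

```text
clock: 5.58
tcp_pos: [0.596, 0.0234, 0.0744]
orientation: [-0.003, 0.921, 0.389, 0.0]
wrist_force: [-5.2, 10.1, 3.2]
finger_gap: 0.0203
grip_force: 5.4
```

Motion has stopped and the force has jumped, so the lever is at its end stop. One more tiny nudge, then back off 3 mm and lift.

Request:
apply_moves(moves=[0.015,-0.015,0,0,0,0,0.015,-0.015,0,0,0,0])

```text
clock: 5.75
tcp_pos: [0.596, 0.0234, 0.0744]
orientation: [-0.003, 0.921, 0.389, -0.0]
wrist_force: [-4.8, 11.0, 3.1]
finger_gap: 0.0203
grip_force: 5.3
```

Request:
apply_moves(moves=[-0.08,0.08,0,0,0,0,-0.14,0.14,0,0,0,0,-0.14,0.14,0,0,0,0])

```text
clock: 6.0
tcp_pos: [0.5944, 0.0238, 0.0747]
orientation: [0.001, 0.922, 0.387, 0.0]
wrist_force: [-0.2, 0.1, 0.1]
finger_gap: 0.0203
grip_force: 0.0
```

Run:
```python
from h import *
s=status.get_state();print(s['clock'],s['tcp_pos'],s['wrist_force'],s['joint_pos'])
```

```text
6.0 [0.59435734 0.02381342 0.07467041] [-0.24478488  0.07818238  0.0602968 ] [-9.43576021e-02  4.46504582e-01 -1.75725938e-01  9.47605625e-01
 -1.00465687e-03  2.25146920e+00]
```

Request:
apply_moves(moves=[0,0,1,0,0,0,0,0,2.5,0,0,0,0,0,4,0,0,0,0,0,5,0,0,0.1,0.22,-5.43,5,0,0,2.06,0.22,-5.43,5,0,0,2.06,0.22,-5.43,5,0,0,2.06,0.22,-5.43,5,0,0,2.06,0.22,-5.43,5,0,0,2.06,0.22,-5.43,5,0,0,2.06,0.22,-5.43,5,0,0,2.06,0.22,-5.43,5,0,0,2.06,0.22,-5.43,5,0,0,2.06,0.22,-5.43,5,0,0,2.06,0.22,-5.43,5,0,0,2.06,0.22,-5.43,5,0,0,2.06,0.22,-5.43,5,0,0,2.06,0.22,-5.43,5,0,0,2.06,0.22,-5.43,5,0,0,2.06,0.22,-5.43,5,0,0,2.06])

```text
clock: 7.67
tcp_pos: [0.5999, -0.1126, 0.1995]
orientation: [0.0, 0.14, 0.99, -0.0]
wrist_force: [-0.4, -0.1, 0.7]
finger_gap: 0.0204
grip_force: 0.0
```

Request:
apply_moves(moves=[0,0,0,0,0,0.15,0,0,0,0,0,0.15,0,0,0,0,0,0.15,0,0,0,0,0,0.15], claw=65)

```text
clock: 8.0
tcp_pos: [0.5998, -0.1122, 0.1994]
orientation: [0.0, 0.07, 0.998, -0.0]
wrist_force: [-0.7, 0.1, -0.4]
finger_gap: 0.0559
grip_force: 0.0
```

Run:
```python
from h import *
s=status.get_state();print(s['clock'],s['tcp_pos'],s['orientation'],s['wrist_force'],s['joint_pos'],s['finger_gap'])
shot('wrist','w2');shot('scene','s2')
print(proj('w2',[.6,-.112,.151]),proj('w2',[.518,-.087,.09]))
piv=np.array([.5433,-.0175]);
for L in (.1,.8,.9):
    th=np.arctan2(58,-28)-np.radians(20)-L;print(L,proj('s2',list(piv+.0645*np.array([np.cos(th),np.sin(th)]))+[.101]))
a=cv2.imread('pics/w2.png');b=cv2.imread('pics/s2.png')[100:210,200:330]
b=cv2.resize(b,None,fx=2,fy=2);a[420-220:,560-260:]=b[:] if 0 else a[420-220:,560-260:]
o=np.zeros((420,800,3),np.uint8);o[:,:540]=a[:,10:550];o[:220,540:800]=b;cv2.imwrite('pics/c2.png',np.clip(o*1.5,0,255).astype(np.uint8))
```

```text
8.0 [ 0.5998304  -0.11219239  0.19944522] [ 1.78553760e-04  6.98349343e-02  9.97558533e-01 -1.50177254e-04] [-0.66336232  0.08335578 -0.35006966] [-3.16281128e-01  3.94528800e-01  6.54491458e-02  1.24129709e+00
 -2.04183700e-04 -1.76497522e-01] 0.05586877128192221
[279.92892896 240.72928908] [297.48351925 104.93620596]
0.1 [305.63263995 189.53774173]
0.8 [284.61863593 193.09566387]
0.9 [281.52728457 192.55190771]
```

View pics/c2.png

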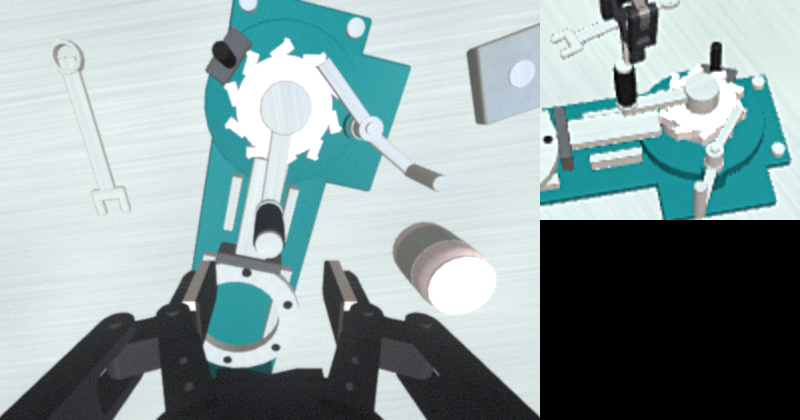

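Lever sits at about 0.9 (scene px (280,193.5), predicted (281.5,192.6)). The handle top in the wrist view is at (279,242), within a pixel or so of prediction. I'll descend and grip.

Request:
apply_moves(moves=[0,0,-0.8,0,0,-0.1,0,0,-1.6,0,0,-0.15,0,0,-2.3,0,0,-0.15,0,0,-2.9,0,0,-0.15,0,0,-3.3,0,0,-0.15,0,0,-3.3,0,0,-0.15])

```text
clock: 8.6
tcp_pos: [0.5982, -0.1114, 0.1143]
orientation: [-0.002, 0.143, 0.99, 0.0]
wrist_force: [-0.5, 0.1, -1.0]
finger_gap: 0.0555
grip_force: 0.0
```

Request:
apply_moves(moves=[0,0,0,0,0,0,0,0,0,0,0,0,0,0,0,0,0,0,0,0,0,0,0,0,0,0,0,0,0,0,0,0,0,0,0,0,0,0,0,0,0,0,0,0,0,0,0,0], claw=15, newtons=30)

```text
clock: 9.27
tcp_pos: [0.6005, -0.1124, 0.1182]
orientation: [0.001, 0.143, 0.99, -0.0]
wrist_force: [-1.7, -1.4, 6.3]
finger_gap: 0.0217
grip_force: 30.6
```

Run:
```python
from h import *
s=status.get_state();print(s['clock'],s['tcp_pos'],s['orientation'],s['wrist_force'],s['finger_gap'],s['grip_force'])
c=np.array([.518,-.087]);d=s['tcp_pos'][:2]-c;r=np.linalg.norm(d);f=np.arctan2(d[1],d[0]);print(r,f,f+np.radians(128))
for x in (.03,.06,.09,.12,.15,.18,.21,.24):print(x,(.085*np.array([np.cos(f+x)-np.cos(f),np.sin(f+x)-np.sin(f)])/.025).round(3))
```

```text
9.2667 [ 0.6005462  -0.11244542  0.11824411] [ 1.24405579e-03  1.43077963e-01  9.89710532e-01 -4.60778566e-04] [-1.67650149 -1.4104661   6.2504315 ] 0.021651411504756444 30.576068172231317
0.0863790786794275 -0.2990144299723137 1.9350070125804282
0.03 [0.029 0.098]
0.06 [0.054 0.197]
0.09 [0.077 0.296]
0.12 [0.097 0.396]
0.15 [0.113 0.497]
0.18 [0.127 0.598]
0.21 [0.137 0.699]
0.24 [0.145 0.801]
```

Request:
apply_moves(moves=[0.03,0.1,0,0,0,0.03,0.054,0.2,0,0,0,0.06,0.077,0.3,0,0,0,0.09,0.09,0.36,0,0,0,0.11,0.09,0.36,0,0,0,0.11,0.09,0.36,0,0,0,0.11])

```text
clock: 9.77
tcp_pos: [0.6023, -0.1055, 0.1182]
orientation: [0.001, 0.089, 0.996, -0.002]
wrist_force: [-3.2, -7.8, 6.1]
finger_gap: 0.0215
grip_force: 30.7
```

Run:
```python
from h import *
s=status.get_state();print(s['clock'],s['tcp_pos'],s['wrist_force'],s['finger_gap'],s['grip_force'])
c=np.array([.518,-.087]);d=s['tcp_pos'][:2]-c;f=np.arctan2(d[1],d[0]);print(np.linalg.norm(d),f+np.radians(128))
shot('scene','s3');shot('wrist','w3')
b=cv2.resize(cv2.imread('pics/s3.png')[110:220,200:330],(520,440),interpolation=cv2.INTER_CUBIC);w=cv2.imread('pics/w3.png')[0:220,210:350]
o=np.zeros((440,800,3),np.uint8);o[:,:520]=b;o[:,520:800]=cv2.resize(w,(280,440));cv2.imwrite('pics/c3.png',np.clip(o*1.4,0,255).astype(np.uint8))
```

```text
9.7667 [ 0.60231081 -0.1054857   0.11822076] [-3.18438248 -7.82305043  6.11909392] 0.0214625001559259 30.688969159964472
0.08631357971507524 2.01818034974074
```

View pics/c3.png

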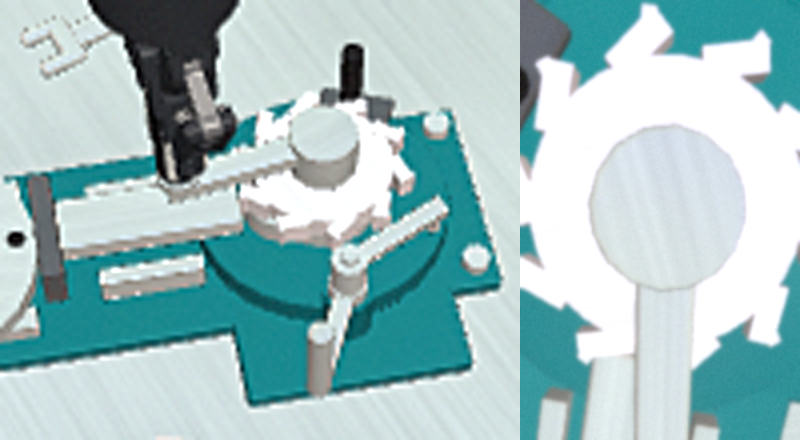

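The pawl nose is at crop (445,205), well clear of the wheel. The spring load of about 8 N is now on my grip, so I'll ease the crank back.

```bash
cat >> h.py <<'E'
def arc(n,step=-.04):
    s=status.get_state();c=np.array([.518,-.087]);d=s['tcp_pos'][:2]-c;f=np.arctan2(d[1],d[0])
    u=d/np.linalg.norm(d);F=s['wrist_force'][:2];print('t',s['clock'],'r',np.linalg.norm(d),'drum',f+np.radians(128),'Frad',F@u,'Ftan',F@[-u[1],u[0]],s['finger_gap'],s['joint_pos'][5])
    o=[]
    for i in range(1,n+1):
        x=i*step;o+=[round(v,2) for v in list(.0855*np.array([np.cos(f+x)-np.cos(f),np.sin(f+x)-np.sin(f)])/.025)]+[0,0,0,round(x,2)]
    print(o)
E
python3 -c "
from h import *
arc(14)"
```

```text
t 9.8667 r 0.08630787719600201 drum 2.01838807750287 Frad -1.2152393197319193 Ftan -9.49040056617631 0.02199273850396296 -0.12376276558740518
[np.float64(-0.03), np.float64(-0.13), 0, 0, 0, -0.04, np.float64(-0.07), np.float64(-0.26), 0, 0, 0, -0.08, np.float64(-0.11), np.float64(-0.39), 0, 0, 0, -0.12, np.float64(-0.16), np.float64(-0.52), 0, 0, 0, -0.16, np.float64(-0.21), np.float64(-0.65), 0, 0, 0, -0.2, np.float64(-0.27), np.float64(-0.77), 0, 0, 0, -0.24, np.float64(-0.33), np.float64(-0.89), 0, 0, 0, -0.28, np.float64(-0.4), np.float64(-1.01), 0, 0, 0, -0.32, np.float64(-0.47), np.float64(-1.13), 0, 0, 0, -0.36, np.float64(-0.55), np.float64(-1.24), 0, 0, 0, -0.4, np.float64(-0.63), np.float64(-1.35), 0, 0, 0, -0.44, np.float64(-0.72), np.float64(-1.46), 0, 0, 0, -0.48, np.float64(-0.81), np.float64(-1.56), 0, 0, 0, -0.52, np.float64(-0.9), np.float64(-1.66), 0, 0, 0, -0.56]
```

Request:
apply_moves(moves=[-0.02,-0.06,0,0,0,-0.02,-0.05,-0.19,0,0,0,-0.06,-0.09,-0.32,0,0,0,-0.1,-0.13,-0.45,0,0,0,-0.14,-0.18,-0.58,0,0,0,-0.18,-0.24,-0.71,0,0,0,-0.22,-0.3,-0.83,0,0,0,-0.26,-0.36,-0.95,0,0,0,-0.3,-0.43,-1.07,0,0,0,-0.34,-0.51,-1.18,0,0,0,-0.38,-0.59,-1.29,0,0,0,-0.42,-0.67,-1.4,0,0,0,-0.46,-0.76,-1.51,0,0,0,-0.5,-0.86,-1.61,0,0,0,-0.54,-0.9,-1.66,0,0,0,-0.56,-0.9,-1.66,0,0,0,-0.56])

```text
clock: 11.2
tcp_pos: [0.5802, -0.147, 0.1183]
orientation: [0.002, 0.361, 0.932, -0.002]
wrist_force: [-1.7, -7.3, 5.3]
finger_gap: 0.0219
grip_force: 30.5
```

```bash
sed -i 's/round(v,2) for v/round(float(v),2) for v/' h.py; python3 -c "
from h import *
arc(15)"
```

```text
t 11.2 r 0.08648628930102695 drum 1.46661969537681 Frad 3.8174700366982623 Ftan -6.469129399482677 0.02188820446594274 0.35915073140341985
[-0.1, -0.1, 0, 0, 0, -0.04, -0.2, -0.19, 0, 0, 0, -0.08, -0.3, -0.28, 0, 0, 0, -0.12, -0.41, -0.36, 0, 0, 0, -0.16, -0.52, -0.44, 0, 0, 0, -0.2, -0.63, -0.52, 0, 0, 0, -0.24, -0.75, -0.59, 0, 0, 0, -0.28, -0.87, -0.65, 0, 0, 0, -0.32, -0.99, -0.71, 0, 0, 0, -0.36, -1.12, -0.77, 0, 0, 0, -0.4, -1.25, -0.82, 0, 0, 0, -0.44, -1.37, -0.87, 0, 0, 0, -0.48, -1.51, -0.91, 0, 0, 0, -0.52, -1.64, -0.94, 0, 0, 0, -0.56, -1.77, -0.98, 0, 0, 0, -0.6]
```

Going well: the forces are just the spring load. Continuing.

Request:
apply_moves(moves=[-0.05,-0.05,0,0,0,-0.02,-0.15,-0.15,0,0,0,-0.06,-0.25,-0.24,0,0,0,-0.1,-0.35,-0.32,0,0,0,-0.14,-0.46,-0.4,0,0,0,-0.18,-0.57,-0.48,0,0,0,-0.22,-0.69,-0.56,0,0,0,-0.26,-0.81,-0.62,0,0,0,-0.3,-0.93,-0.68,0,0,0,-0.34,-1.05,-0.74,0,0,0,-0.38,-1.18,-0.8,0,0,0,-0.42,-1.31,-0.85,0,0,0,-0.46,-1.44,-0.89,0,0,0,-0.5,-1.57,-0.93,0,0,0,-0.54,-1.7,-0.96,0,0,0,-0.58,-1.77,-0.98,0,0,0,-0.6,-1.77,-0.98,0,0,0,-0.6])

```text
clock: 12.62
tcp_pos: [0.5356, -0.1711, 0.1183]
orientation: [0.002, 0.621, 0.784, -0.001]
wrist_force: [-2.7, -6.0, 5.0]
finger_gap: 0.0212
grip_force: 30.5
```

```bash
python3 -c "
from h import *
arc(15)"
```

```text
t 12.6167 r 0.08588160948650513 drum 0.8693129238594874 Frad 5.273964368673745 Ftan -3.849579027316866 0.021159658801368858 0.8890913608736721
[-0.13, -0.03, 0, 0, 0, -0.04, -0.27, -0.05, 0, 0, 0, -0.08, -0.41, -0.06, 0, 0, 0, -0.12, -0.54, -0.07, 0, 0, 0, -0.16, -0.68, -0.07, 0, 0, 0, -0.2, -0.82, -0.07, 0, 0, 0, -0.24, -0.95, -0.06, 0, 0, 0, -0.28, -1.09, -0.05, 0, 0, 0, -0.32, -1.22, -0.03, 0, 0, 0, -0.36, -1.36, -0.01, 0, 0, 0, -0.4, -1.49, 0.02, 0, 0, 0, -0.44, -1.62, 0.06, 0, 0, 0, -0.48, -1.76, 0.09, 0, 0, 0, -0.52, -1.89, 0.14, 0, 0, 0, -0.56, -2.01, 0.19, 0, 0, 0, -0.6]
```

Request:
apply_moves(moves=[-0.07,-0.03,0,0,0,-0.02,-0.2,-0.05,0,0,0,-0.06,-0.34,-0.07,0,0,0,-0.1,-0.48,-0.09,0,0,0,-0.14,-0.61,-0.1,0,0,0,-0.75,-0.1,0,0,0,-0.22,0,0])

```text
schema error: expected a multiple of 6 numbers
```

Request:
apply_moves(moves=[-0.07,-0.03,0,0,0,-0.02,-0.2,-0.05,0,0,0,-0.06,-0.34,-0.07,0,0,0,-0.1,-0.48,-0.09,0,0,0,-0.14,-0.61,-0.1,0,0,0,-0.18,-0.75,-0.1,0,0,0,-0.22,-0.88,-0.1,0,0,0,-0.26,-1.02,-0.09,0,0,0,-0.3,-1.15,-0.08,0,0,0,-0.34,-1.29,-0.06,0,0,0,-0.38,-1.42,-0.04,0,0,0,-0.42,-1.49,-0.02,0,0,0,-0.44,-1.49,-0.02,0,0,0,-0.44])

```text
clock: 13.7
tcp_pos: [0.4982, -0.1697, 0.1182]
orientation: [0.001, 0.776, 0.63, 0.0]
wrist_force: [-2.4, -1.3, 8.6]
finger_gap: 0.0215
grip_force: 30.7
```

```bash
python3 -c "
from h import *
arc(20,-.02)"
```

```text
t 13.7 r 0.08504846807209684 drum 0.42885061258029933 Frad 1.8439483681077269 Ftan -1.981819472336981 0.02153150907818865 1.2972617687442825
[-0.07, 0.02, 0, 0, 0, -0.02, -0.13, 0.03, 0, 0, 0, -0.04, -0.2, 0.05, 0, 0, 0, -0.06, -0.26, 0.07, 0, 0, 0, -0.08, -0.33, 0.1, 0, 0, 0, -0.1, -0.39, 0.12, 0, 0, 0, -0.12, -0.46, 0.14, 0, 0, 0, -0.14, -0.52, 0.17, 0, 0, 0, -0.16, -0.58, 0.2, 0, 0, 0, -0.18, -0.65, 0.22, 0, 0, 0, -0.2, -0.71, 0.25, 0, 0, 0, -0.22, -0.77, 0.28, 0, 0, 0, -0.24, -0.83, 0.32, 0, 0, 0, -0.26, -0.89, 0.35, 0, 0, 0, -0.28, -0.95, 0.38, 0, 0, 0, -0.3, -1.01, 0.42, 0, 0, 0, -0.32, -1.06, 0.46, 0, 0, 0, -0.34, -1.12, 0.49, 0, 0, 0, -0.36, -1.18, 0.53, 0, 0, 0, -0.38, -1.23, 0.57, 0, 0, 0, -0.4]
```

Request:
apply_moves(moves=[-0.07,0.02,0,0,0,-0.02,-0.13,0.03,0,0,0,-0.04,-0.2,0.05,0,0,0,-0.06,-0.26,0.07,0,0,0,-0.08,-0.33,0.1,0,0,0,-0.1,-0.39,0.12,0,0,0,-0.12])

```text
clock: 14.2
tcp_pos: [0.4892, -0.1668, 0.1182]
orientation: [0.001, 0.813, 0.583, 0.001]
wrist_force: [-2.0, -1.0, 5.7]
finger_gap: 0.0219
grip_force: 30.7
```

```bash
python3 -c "
from h import *
arc(10,-.015)
"
```

```text
t 14.2 r 0.08480973778612809 drum 0.3166923220514024 Frad 1.6018800074373165 Ftan -1.5896036685161983 0.021945567842114728 1.4137498386500165
[-0.05, 0.02, 0, 0, 0, -0.01, -0.1, 0.04, 0, 0, 0, -0.03, -0.14, 0.06, 0, 0, 0, -0.04, -0.19, 0.08, 0, 0, 0, -0.06, -0.24, 0.1, 0, 0, 0, -0.07, -0.28, 0.12, 0, 0, 0, -0.09, -0.33, 0.14, 0, 0, 0, -0.1, -0.38, 0.16, 0, 0, 0, -0.12, -0.42, 0.19, 0, 0, 0, -0.14, -0.47, 0.21, 0, 0, 0, -0.15]
```

Request:
apply_moves(moves=[-0.05,0.02,0,0,0,-0.015,-0.1,0.04,0,0,0,-0.03,-0.14,0.06,0,0,0,-0.045,-0.19,0.08,0,0,0,-0.06])

```text
clock: 14.53
tcp_pos: [0.4846, -0.1648, 0.1182]
orientation: [0.001, 0.83, 0.558, 0.001]
wrist_force: [-0.4, -0.7, 7.7]
finger_gap: 0.0217
grip_force: 30.7
```

Request:
apply_moves(moves=[-0.045,0.02,0,0,0,-0.015,-0.09,0.04,0,0,0,-0.03,-0.14,0.065,0,0,0,-0.045])

```text
clock: 14.78
tcp_pos: [0.4812, -0.1631, 0.1182]
orientation: [0.001, 0.842, 0.539, 0.001]
wrist_force: [-0.1, -0.8, 6.2]
finger_gap: 0.022
grip_force: 30.6
```

Request:
apply_moves(moves=[-0.045,0.022,0,0,0,-0.015,-0.09,0.045,0,0,0,-0.03,-0.13,0.07,0,0,0,-0.045])

```text
clock: 15.03
tcp_pos: [0.478, -0.1613, 0.1182]
orientation: [0.001, 0.854, 0.52, 0.001]
wrist_force: [0.0, -0.4, 5.4]
finger_gap: 0.0216
grip_force: 30.7
```

```bash
python3 -c "
from h import *
arc(6,-.01)
shot('scene','s4');shot('wrist','w4')
b=cv2.resize(cv2.imread('pics/s4.png')[80:190,220:350],(390,330),interpolation=cv2.INTER_CUBIC)
w=cv2.resize(cv2.imread('pics/w4.png')[0:330,130:535],(405,330))
cv2.imwrite('pics/c4.png',np.clip(np.hstack([b,w])*1.5,0,255).astype(np.uint8))
"
```

```text
t 15.0333 r 0.084429945943504 drum 0.16930375144216336 Frad 0.28776023496744996 Ftan 0.207938765781026 0.021590971793734117 1.5623334084125848
[-0.03, 0.02, 0, 0, 0, -0.01, -0.06, 0.03, 0, 0, 0, -0.02, -0.09, 0.05, 0, 0, 0, -0.03, -0.12, 0.07, 0, 0, 0, -0.04, -0.15, 0.08, 0, 0, 0, -0.05, -0.18, 0.1, 0, 0, 0, -0.06]
```

View pics/c4.png

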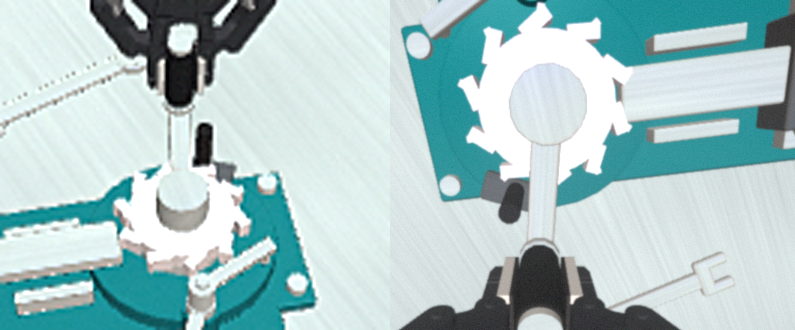

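The arm's edge in the wrist view (about x=530) is a few mm short of the rubber post (right edge about x=522). Creeping on.

Request:
apply_moves(moves=[-0.03,0.015,0,0,0,-0.01,-0.06,0.03,0,0,0,-0.02,-0.09,0.05,0,0,0,-0.03])

```text
clock: 15.38
tcp_pos: [0.4759, -0.1601, 0.1182]
orientation: [0.001, 0.862, 0.507, 0.001]
wrist_force: [0.1, 0.0, 6.1]
finger_gap: 0.0217
grip_force: 30.6
```

Request:
apply_moves(moves=[-0.03,0.017,0,0,0,-0.01,-0.06,0.035,0,0,0,-0.02])

```text
clock: 15.55
tcp_pos: [0.4744, -0.1592, 0.1182]
orientation: [0.001, 0.867, 0.499, 0.001]
wrist_force: [1.0, -1.0, 5.6]
finger_gap: 0.0218
grip_force: 30.6
```

Request:
apply_moves(moves=[-0.03,0.017,0,0,0,-0.01,-0.06,0.035,0,0,0,-0.02])

```text
clock: 15.72
tcp_pos: [0.4729, -0.1582, 0.1182]
orientation: [0.001, 0.872, 0.49, 0.001]
wrist_force: [1.8, 1.3, 6.4]
finger_gap: 0.0215
grip_force: 30.6
```

Request:
apply_moves(moves=[-0.03,0.018,0,0,0,-0.01,-0.06,0.037,0,0,0,-0.02])

```text
clock: 15.88
tcp_pos: [0.4722, -0.1577, 0.1182]
orientation: [0.002, 0.876, 0.481, 0.002]
wrist_force: [5.5, -1.7, 3.3]
finger_gap: 0.0222
grip_force: 30.4
```

Request:
apply_moves(moves=[-0.03,0.018,0,0,0,-0.01,-0.06,0.037,0,0,0,-0.02])

```text
clock: 16.05
tcp_pos: [0.4719, -0.1575, 0.1183]
orientation: [0.003, 0.881, 0.472, 0.002]
wrist_force: [9.5, -2.9, 0.5]
finger_gap: 0.0215
grip_force: 30.3
```

The arm is home on the stop, at about 10 N on the handle. I'll relax to roughly half of that, then open the gripper.

Request:
apply_moves(moves=[0.03,-0.018,0,0,0,0.01,0.03,-0.018,0,0,0,0.01])

```text
clock: 16.22
tcp_pos: [0.4721, -0.1576, 0.1182]
orientation: [0.002, 0.879, 0.477, 0.002]
wrist_force: [6.8, -2.7, 3.1]
finger_gap: 0.0218
grip_force: 30.6
```

Request:
apply_moves(moves=[0,0,0,0,0,0,0,0,0,0,0,0,0,0,0,0,0,0,0,0,0,0,0,0,0,0,0,0,0,0], claw=60)

```text
clock: 16.63
tcp_pos: [0.4686, -0.1562, 0.1164]
orientation: [-0.001, 0.879, 0.477, -0.0]
wrist_force: [-0.3, 0.2, 0.1]
finger_gap: 0.0511
grip_force: 0.0
```

```bash
python3 -c "
from h import *
shot('wrist','w5');s=status.get_state();print(s['clock'],s['tcp_pos'],s['wrist_force'],s['finger_gap'])
cv2.imwrite('pics/c5.png',np.clip(cv2.imread('pics/w5.png')*1.5,0,255).astype(np.uint8))
"
```

```text
16.6833 [ 0.46879497 -0.15628877  0.11648506] [-0.37408244 -0.07497058 -0.1161684 ] 0.05115933966311553
```

View pics/c5.png

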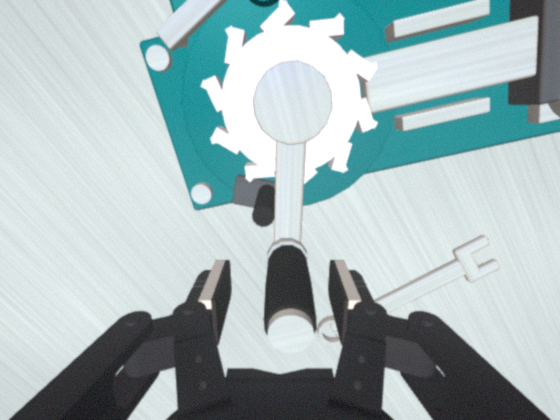

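The arm rests against the post (contact at about px (275,205)) and the handle is clear between the fingers. Lifting straight up.

Request:
apply_moves(moves=[0,0,0.5,0,0,0,0,0,1.2,0,0,0,0,0,2,0,0,0,0,0,3,0,0,0,0,0,4,0,0,0,0,0,4.5,0,0,0,0,0,4.5,0,0,0,0,0,4.5,0,0,0])

```text
clock: 17.35
tcp_pos: [0.4695, -0.1567, 0.2296]
orientation: [0.001, 0.879, 0.477, 0.0]
wrist_force: [0.5, 0.3, 0.4]
finger_gap: 0.051
grip_force: 0.0
```

```bash
python3 -c "
from h import *
shot('wrist','w6');s=status.get_state();print(s['clock'],s['tcp_pos'],s['wrist_force'])
cv2.imwrite('pics/c6.png',np.clip(cv2.imread('pics/w6.png')*1.5,0,255).astype(np.uint8))
"
```

```text
17.4 [ 0.4689865  -0.15641259  0.22863294] [-0.15958354  0.21537955 -0.19078585]
```

View pics/c6.png

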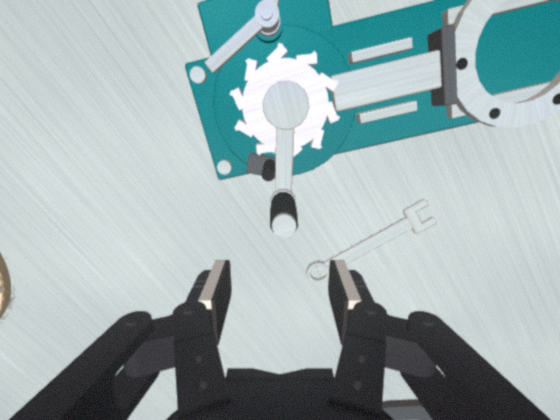

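The arm is still on the stop post (at about px (275,165)), the pawl is clear, the gripper is free and the spanner hasn't moved. Handing in.

```bash
python3 -c "
from h import *
print(job.hand_in())"
```

```text
the job is handed in; nothing more can be done
None
```

I slacked off the clamp and handed the job in: lever fully over, pawl clear, crank eased back under grip to rest on the rubber stop at about 10 N on the handle, then let go; no verdict was returned.

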